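# Find the vortex mixer with the worn head spring and lock it out

## Task

One of the three vortex mixers has a worn head spring. Go along the row from left to right, as the robot faces it, and with the fingertips press each black cup head well down and let it up again to feel its spring; then push the lock-out tag of the mixer with the softest head fully down over its switch and leave the other two tags up. Do not lift or shift the mixers, and leave everything else on the bench as it is.

Things in the scene. Friction and masses are not known exactly. Their poses are not given: they have to be found in the camera images.
- mixer_1: vortex mixer, blue, 170 deep x 110 wide x 102 mm high, 2.6 kg, loose on rubber feet; all three look alike. Origin: centre of its underside; x from its front (sloping panel, faces the robot) to its back, y to its left, z up. Tag and switch on the panel's left half, dial on the right. Which of mixers 1 to 3 stands left (+y), middle or right changes at each start
- head_1_top (a point): mixer_1: middle of the recess floor of its round black rubber cup head, 132.5 mm above the bench, 38 mm behind the mixer's origin. Cup 53 mm across, recess 42 mm across, rim 4.5 mm above this point; moves with the head
- head_1 (a joint): mixer_1: how far the spring-mounted head is pressed straight down, m: 0 at rest (within 0.5 mm), 0.010 at its stop. Press it at least 5 mm to feel it: there the worn spring pushes back with about 3 N, the sound ones with 8.5 to 10 N (6 N and 14 to 16.5 N at the stop). Springs up when let go
- tag_1_hinge (a point): mixer_1: middle of the hinge of its lock-out tag, 19.5 mm in front of the mixer's origin, 20 mm to its left, 78 mm above the bench. The tag is a grey plastic flap with a white card, 36 wide x 48 from hinge to free edge x 3 mm thick, that slants up and to the front from this hinge
- tag_1 (a joint): mixer_1: turn of its tag, rad: at 0 the flap slants 35 degrees above level, starts lie between 0 and 0.2, 0.829 is fully down over the switch on its stop (12.5 degrees below level, free edge 47 mm in front of the hinge and 10 mm lower). Stiff hinge (1 to 2 N at the flap), stays where it is left
- mixer_2: vortex mixer, blue, 170 deep x 110 wide x 102 mm high, 2.6 kg, loose on rubber feet; all three look alike. Origin: centre of its underside; x from its front (sloping panel, faces the robot) to its back, y to its left, z up. Tag and switch on the panel's left half, dial on the right. Which of mixers 1 to 3 stands left (+y), middle or right changes at each start
- head_2_top (a point): mixer_2: middle of the recess floor of its round black rubber cup head, 132.5 mm above the bench, 38 mm behind the mixer's origin. Cup 53 mm across, recess 42 mm across, rim 4.5 mm above this point; moves with the head
- head_2 (a joint): mixer_2: how far the spring-mounted head is pressed straight down, m: 0 at rest (within 0.5 mm), 0.010 at its stop. Press it at least 5 mm to feel it: there the worn spring pushes back with about 3 N, the sound ones with 8.5 to 10 N (6 N and 14 to 16.5 N at the stop). Springs up when let go
- tag_2_hinge (a point): mixer_2: middle of the hinge of its lock-out tag, 19.5 mm in front of the mixer's origin, 20 mm to its left, 78 mm above the bench. The tag is a grey plastic flap with a white card, 36 wide x 48 from hinge to free edge x 3 mm thick, that slants up and to the front from this hinge
- tag_2 (a joint): mixer_2: turn of its tag, rad: at 0 the flap slants 35 degrees above level, starts lie between 0 and 0.2, 0.829 is fully down over the switch on its stop (12.5 degrees below level, free edge 47 mm in front of the hinge and 10 mm lower). Stiff hinge (1 to 2 N at the flap), stays where it is left
- mixer_3: vortex mixer, blue, 170 deep x 110 wide x 102 mm high, 2.6 kg, loose on rubber feet; all three look alike. Origin: centre of its underside; x from its front (sloping panel, faces the robot) to its back, y to its left, z up. Tag and switch on the panel's left half, dial on the right. Which of mixers 1 to 3 stands left (+y), middle or right changes at each start
- head_3_top (a point): mixer_3: middle of the recess floor of its round black rubber cup head, 132.5 mm above the bench, 38 mm behind the mixer's origin. Cup 53 mm across, recess 42 mm across, rim 4.5 mm above this point; moves with the head
- head_3 (a joint): mixer_3: how far the spring-mounted head is pressed straight down, m: 0 at rest (within 0.5 mm), 0.010 at its stop. Press it at least 5 mm to feel it: there the worn spring pushes back with about 3 N, the sound ones with 8.5 to 10 N (6 N and 14 to 16.5 N at the stop). Springs up when let go
- tag_3_hinge (a point): mixer_3: middle of the hinge of its lock-out tag, 19.5 mm in front of the mixer's origin, 20 mm to its left, 78 mm above the bench. The tag is a grey plastic flap with a white card, 36 wide x 48 from hinge to free edge x 3 mm thick, that slants up and to the front from this hinge
- tag_3 (a joint): mixer_3: turn of its tag, rad: at 0 the flap slants 35 degrees above level, starts lie between 0 and 0.2, 0.829 is fully down over the switch on its stop (12.5 degrees below level, free edge 47 mm in front of the hinge and 10 mm lower). Stiff hinge (1 to 2 N at the flap), stays where it is left
- tube: a clear self-standing 50 ml tube with blue cap, 31 across x 113 mm high, between the left and middle mixers; origin at the centre of its underside; not part of the job
- dropper: a small amber bottle, 32 across x 85 mm high, between the middle and right mixers; origin at the centre of its underside; not part of the job
- rack: a white rack of microtubes, 75 x 130 x 41 mm high, behind the mixers; origin at the centre of its underside; not part of the job
- beaker: a small glass beaker, 60 across x 75 mm high, in front of the mixers; origin at the centre of its underside; not part of the job
- timer: a bench timer lying flat, 50 x 65 x 16 mm, in front of the mixers; origin at the centre of its underside; not part of the job
- wash_bottle: a white wash bottle, 62 across x 172 mm high, behind the mixers; origin at the centre of its underside; not part of the job
Things that resemble listed ones, but are neither listed nor needed, are in the scene too. Leave any red look-alike of the mixer_3 alone.

How it is judged:
On the way, in this order (a step that is already met when the one before it is completed fails the run):
1. the head of the left mixer is pressed down at least 4 mm by the fingers (((world y of mixer_1 above 0.13 m and value of joint head_1 above 0.004 m and contact force between the fingers and mixer_1 above 0.5 N) or (world y of mixer_2 above 0.13 m and value of joint head_2 above 0.004 m and contact force between the fingers and mixer_2 above 0.5 N) or (world y of mixer_3 above 0.13 m and value of joint head_3 above 0.004 m and contact force between the fingers and mixer_3 above 0.5 N))), for 0.1 s.
2. the head of the middle mixer is pressed down at least 4 mm by the fingers (((world y of mixer_1 between -0.13 and 0.13 m and value of joint head_1 above 0.004 m and contact force between the fingers and mixer_1 above 0.5 N) or (world y of mixer_2 between -0.13 and 0.13 m and value of joint head_2 above 0.004 m and contact force between the fingers and mixer_2 above 0.5 N) or (world y of mixer_3 between -0.13 and 0.13 m and value of joint head_3 above 0.004 m and contact force between the fingers and mixer_3 above 0.5 N))), for 0.1 s.
3. the head of the right mixer is pressed down at least 4 mm by the fingers (((world y of mixer_1 below -0.13 m and value of joint head_1 above 0.004 m and contact force between the fingers and mixer_1 above 0.5 N) or (world y of mixer_2 below -0.13 m and value of joint head_2 above 0.004 m and contact force between the fingers and mixer_2 above 0.5 N) or (world y of mixer_3 below -0.13 m and value of joint head_3 above 0.004 m and contact force between the fingers and mixer_3 above 0.5 N))), for 0.1 s.
4. the tag of the mixer with the softest head is pushed fully down, with its head up (((value of joint tag_1 above 0.7 rad and value of joint head_1 between 0.0002 and 0.002 m) or (value of joint tag_2 above 0.7 rad and value of joint head_2 between 0.0002 and 0.002 m) or (value of joint tag_3 above 0.7 rad and value of joint head_3 between 0.0002 and 0.002 m))), for 0.1 s.
At the end, for the whole second after the job is handed in: The softest mixer's tag is within 7 degrees of fully down, the other two still up (turned under 0.4 rad), all heads are let up (sound ones to 0, the worn one sags 0.4 mm), the mixers stand upright, still and within 20 mm, and the other things within 30 mm, of where they were (((value of joint tag_1 above 0.7 rad and value of joint head_1 between 0.0002 and 0.002 m and value of joint each of tag_2, tag_3 below 0.4 rad and value of joint each of head_2, head_3 below 0.0002 m) or (value of joint tag_2 above 0.7 rad and value of joint head_2 between 0.0002 and 0.002 m and value of joint each of tag_1, tag_3 below 0.4 rad and value of joint each of head_1, head_3 below 0.0002 m) or (value of joint tag_3 above 0.7 rad and value of joint head_3 between 0.0002 and 0.002 m and value of joint each of tag_1, tag_2 below 0.4 rad and value of joint each of head_1, head_2 below 0.0002 m)) and distance of each of mixer_1, mixer_2, mixer_3 from where it was at the start of the episode below 0.02 m and angle between each of mixer_1, mixer_2, mixer_3's own z axis and vertical below 0.05 rad and linear speed of each of mixer_1, mixer_2, mixer_3 below 0.01 m/s and distance of each of tube, dropper, rack, beaker, timer, wash_bottle from where it was at the start of the episode below 0.03 m); the robot touches nothing.
It fails at once if a mixer is lifted, tipped or shifted by more than 20 mm (distance of any of mixer_1, mixer_2, mixer_3 from where it was at the start of the episode above 0.02 m or height (world z) of any of mixer_1, mixer_2, mixer_3 above 0.01 m or angle between any of mixer_1, mixer_2, mixer_3's own z axis and vertical above 0.12 rad).
It fails at once if the tag of a mixer with a sound spring is pushed down ((value of joint tag_1 above 0.55 rad and value of joint head_1 below 0.0001 m) or (value of joint tag_2 above 0.55 rad and value of joint head_2 below 0.0001 m) or (value of joint tag_3 above 0.55 rad and value of joint head_3 below 0.0001 m)).
It fails at once if another thing on the bench is lifted, moved by more than 30 mm or knocked over (distance of any of tube, dropper, rack, beaker, timer, wash_bottle from where it was at the start of the episode above 0.03 m or angle between any of tube, dropper, rack, beaker, timer, wash_bottle's own z axis and vertical above 0.4 rad).
It also fails if it takes over 51 s, if anything falls off the work surface, if the arm or the gripper's body presses on something with over 40 N, if the wrist force passes 120 N, or if a joint passes its speed limit or range.

## Robot

A 6-joint arm with a two-finger parallel gripper is mounted at the origin on the work surface. World frame = base frame: x ahead of the robot, y to its left, z up, the work surface at z = 0. Lengths are in m, angles in rad, forces in N, time in s.
With the tool pointing down it reaches from about 0.25 to 0.8 m from the base axis. Payload 3.9 kg.
Tool frame: the origin (TCP) lies midway between the tips of the shut fingers; the grasp point (between the pads) lies 19 mm behind it; z points along the fingers, y is the direction in which the jaws open and shut (so a half turn about z gives the same grasp; the last joint's range is limited). The gripper opens to 85 mm and grips with 20 to 120 N. Pads are 22 mm wide; open, the fingers measure 114 mm over their backs; the gripper's body (76 mm by 85 mm) begins 54 mm behind the grasp point. The pads swing forward as they close: fully open they stand 13 mm farther back than shut.
Start: joints at [-1.135, 0.26, -0.138, 1.173, 0, 1.571], TCP at [0.222, -0.476, 0.231] pointing down, gripper open.
Joint ranges: [-2.78, 2.78], [-0.83, 1.72], [-1.28, 1.37], [-1.9, 2.12], [-1.57, 1.48], [-3.14, 3.14]. Speed limits (rad/s): [2.57, 2.57, 3.14, 3.14, 3.14, 3.14].

## Interface

Orientations are given as a unit quaternion [x, y, z, w].
In Python, from rig import * gives the robot as it stands.
- The arm moves only by the tool jog_arm, never from a script. Its argument "plan" is a list of rows, each an object of numbers: "tx", "ty", "tz": the shift along the tool's x, y, z in cm; "turn": the turn about the tool's z in degrees; "gripper": the finger opening in cm, from 0 to 8.54. In form: [{"tx": .., "ty": .., "tz": .., "turn": .., "gripper": ..}, ...]. A call has exactly 8 rows; each row shifts and turns the commanded pose from where the row before left it, along the tool's axes as they then stand; what a row does not reach is not made up. A row lasts 1/8 s, in which the tool goes at most 62.5 mm and 10.7 degrees, less where a joint would pass 70% of its speed; a pose out of reach is approached as far as the arm can. A call is refused whole if a number of a shift passes 6.25 or a number of a turn 10.7, either way. A call with a gripper value outside its range is refused whole. The fingers move at their own pace and stop on an object; "squeeze" is the grip in N (left out, the last holds). Time passes only in rows, so rows that do not move let the fingers close, or fill a call up. It gives the time, the measured TCP pose, the force and the opening at its end, in the units of the state.
- observe(): the state, without advancing time (a new reading comes with each control period).
- get_image(name): name is "scene" or "top" or "wrist"; returns the picture (480x640x3 uint8, red, green, blue); there is no depth.
- camera_info(name): a dict with "fovy" (degrees; the focal length in pixels is half the picture's height over the tangent of half this angle, whatever the lens; pixels are square), "cx", "cy" (the principal point, pixels), "world_to_cam" (4x4, takes a point from world to camera coordinates). Camera axes: x right, y down, z forward; pixel columns grow to the right and rows downward; lengths in m; the calibration is good to about 2 mm. A picture is of the moment at which its call begins: read the wrist's pose just before it. camera_info takes no time and is no camera call; for the wrist camera it gives the pose at the moment of the call.
- finish_job(): hands the job in, once; it reports no verdict.
The state is a dict: "time_s": time; "joints": joint angles; "joint_velocities": joint speeds; "joint_efforts": joint torques, N m; "tcp_pos": TCP position; "tool_rot": TCP orientation; "contact_force": force on the tool from outside, world axes, zero at the start; "ft_torque": the same for the moment, N m; "width": opening from 0.0 (shut) to 1.0 (fully open).
Only numpy, scipy, OpenCV 4.12 (cv2) and the standard library are available. Lean on these libraries where they do the work, as an engineer would, in place of code of your own. Each camera call takes 0.05 s, during which the arm holds its last target. There are 200 camera calls.

## Working session

There is one attempt and no reset: what is moved stays moved. The work goes in short steps, Python scripts to look and compute and a tool call to move; the robot and the scene stay as the last step left them, time stands still between calls to the robot, and variables do not carry over. Pictures are saved under pics/ and viewed, about 8 in all and at most 12, crops included, and the job is handed in when it is done.

Besides the shell and the picture viewer there is one more tool, called after ">>>" as name([rows], argument=value, ...), one row to a line, values as JSON. jog_arm: Moves the arm, as the interface text tells. Its arguments: {"type":"object","properties":{"plan":{"type":"array"},"squeeze":{"type":"number"}},"required":["plan"]}

```bash
mkdir -p pics; python3 - <<'E'
from rig import *
import cv2,numpy as np
s=observe();print(s)
for n in("scene","top"):
    cv2.imwrite(f"pics/{n}0.png",get_image(n)[:,:,::-1]);c=camera_info(n);print(n,c)
E
```

```text
{'time_s': 0.0, 'joints': array([-1.13500350e+00,  2.60660338e-01, -1.39370166e-01,  1.17269527e+00,
        2.10270571e-05,  1.57079424e+00]), 'joint_velocities': array([ 0.00112677, -0.00144833,  0.00140421, -0.00049547,  0.00064667,
        0.00063404]), 'joint_efforts': array([ 1.12265498e-04, -4.05678606e+01,  2.53923154e+01,  1.86976074e-02,
        1.67915905e-04, -5.71618806e-07]), 'tcp_pos': array([ 0.22133731, -0.47531275,  0.2304769 ]), 'tool_rot': array([ 9.76353677e-01,  2.16177166e-01, -1.98284879e-04, -9.44187093e-04]), 'contact_force': array([0.29987125, 0.90234688, 0.17050777]), 'ft_torque': array([-0.07880455,  0.03441721,  0.0262771 ]), 'width': 1.000820026481226}
scene {'fovy': 46.843660789928606, 'cx': 327.43807611721405, 'cy': 233.2630067958188, 'world_to_cam': array([[ 0.51217938,  0.85859231, -0.02217036, -0.25526518],
       [ 0.5536689 , -0.34979593, -0.75570732, -0.17860001],
       [-0.6565996 ,  0.37478267, -0.65453412,  1.6101901 ],
       [ 0.        ,  0.        ,  0.        ,  1.        ]])}
top {'fovy': 54.38644199658684, 'cx': 320.3601347409053, 'cy': 243.71995135360663, 'world_to_cam': array([[-0.00988616, -0.99994774,  0.00260225,  0.0019656 ],
       [-0.98321013,  0.00924642, -0.18224253,  0.4732668 ],
       [ 0.18220894, -0.00436024, -0.98325017,  1.03517019],
       [ 0.        ,  0.        ,  0.        ,  1.        ]])}
```

View pics/top0.png

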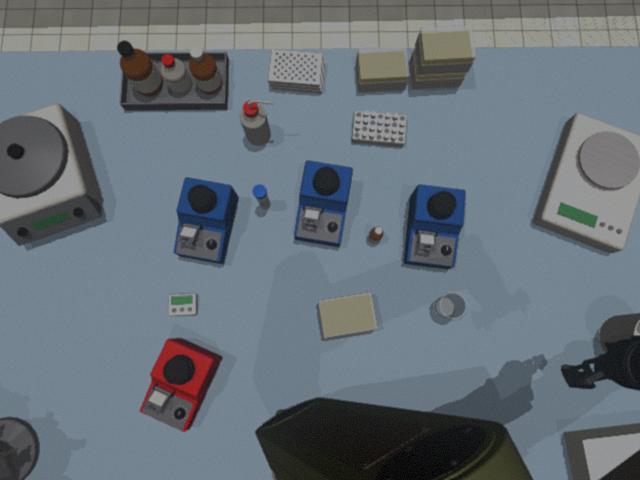

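View pics/scene0.png

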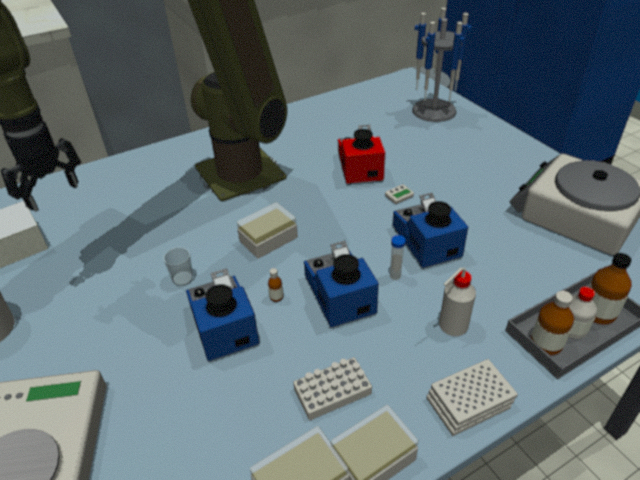

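Top view: blue mixers have heads at (202,199), (326,181) and (442,205). The red look-alike at (180,370) stays untouched. Next is an enlarged crop to confirm and measure.

```bash
cat > h.py <<'E'
import numpy as np
from rig import *
def ray(n,u,v,z):
    c=camera_info(n);M=c["world_to_cam"];f=240/np.tan(np.radians(c["fovy"]/2))
    d=M[:3,:3].T@np.array([(u-c["cx"])/f,(v-c["cy"])/f,1]);o=-M[:3,:3].T@M[:3,3]
    return o+d*(z-o[2])/d[2]
def proj(n,p):
    c=camera_info(n);M=c["world_to_cam"];f=240/np.tan(np.radians(c["fovy"]/2))
    q=M[:3,:3]@p+M[:3,3];return f*q[0]/q[2]+c["cx"],f*q[1]/q[2]+c["cy"]
E
python3 - <<'E'
from h import *
import cv2
im=cv2.imread("pics/top0.png")
cv2.imwrite("pics/crop.png",cv2.resize(im[150:280,170:470],(798,346),interpolation=cv2.INTER_CUBIC))
for u,v in((202,199),(326,181),(442,205)):
    # refine: dark blob centroid
    p=im[v-25:v+25,u-25:u+25]; m=(p.max(2)<45).astype(np.uint8)
    n,l,st,ce=cv2.connectedComponentsWithStats(m); i=l[25,25]
    print(st[i],ce[i]+[u-25,v-25],ray("top",*(ce[i]+[u-25,v-25]),0.13).round(4))
E
```

```text
[ 12  12  27  27 523] [202.12810707 199.18546845] [0.5573 0.2519 0.13  ]
[ 12  12  26  27 488] [325.67213115 181.50819672] [ 0.5947 -0.0151  0.13  ]
[ 11  12  28  27 520] [440.96730769 205.34038462] [ 0.5389 -0.263   0.13  ]
```

View pics/crop.png

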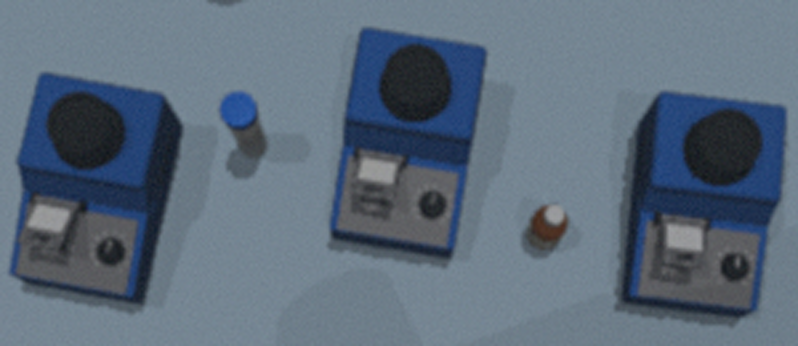

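Only the three blue mixers fit. The red one is the decoy. Head measurements are L (0.557,0.252), M (0.595,-0.015) and R (0.539,-0.263). I'll turn the tool to yaw 0, shut the fingers and go to the left head.

>>> jog_arm([
  {"turn": 10, "gripper": 0},
  {"turn": 10, "gripper": 0},
  {"turn": 5, "gripper": 0},
  {"tx": 2.6, "ty": -5.6, "gripper": 0},
  {"tx": 2.6, "ty": -5.6, "gripper": 0},
  {"tx": 2.6, "ty": -5.6, "gripper": 0},
  {"tx": 2.6, "ty": -5.6, "gripper": 0},
  {"tx": 2.6, "ty": -5.6, "gripper": 0},
], squeeze=20)

```text
$.plan[0]: bad value
```

```bash
python3 - <<'E'
from h import *
s=observe();print(s['tcp_pos'],s['tool_rot'],s['contact_force'],s['width'],s['joints'])
for n,h,a,b in(("L",(.5573,.2519),(42,74),(163,96)),("M",(.5947,-.0151),(362,30),(485,48)),("R",(.5389,-.263),(660,94),(785,106))):
    A,B=[ray("top",170+u/2.66,150+v/2.66,.102) for u,v in(a,b)]
    d=(A-B)[:2]; w=np.hypot(*d); d/=w; x=np.array([d[1],-d[0]]); h=np.array(h)
    print(n,"yaw",np.degrees(np.arctan2(x[1],x[0])),"w",w,"back->head",((A+B)[:2]/2-h)@x,"hinge",h-.0575*x+.02*d)
E
```

```text
[ 0.22136257 -0.47535811  0.23054007] [ 9.76349014e-01  2.16198538e-01 -1.99153299e-04 -8.69438181e-04] [0.04570935 1.06426573 0.11828028] 1.002822405237682 [-1.13497555e+00  2.60612000e-01 -1.39270159e-01  1.17269803e+00
 -1.29756040e-05  1.57077847e+00]
L yaw -11.173922097507644 w 0.10422782759947828 back->head 0.048062726169694155 hinge [0.50476576 0.28266367]
M yaw -9.252608279427958 w 0.10531605690727867 back->head 0.04944558934718671 hinge [0.54116388 0.01388506]
R yaw -6.245776140570445 w 0.10502799852048629 back->head 0.049379816020063826 hinge [ 0.48391717 -0.23686308]
```

>>> jog_arm([
  {"tx": 0, "ty": 0, "tz": 0, "turn": 10, "gripper": 0},
  {"tx": 0, "ty": 0, "tz": 0, "turn": 10, "gripper": 0},
  {"tx": 0, "ty": 0, "tz": 0, "turn": 5, "gripper": 0},
  {"tx": 2.6, "ty": -5.6, "tz": 0, "turn": 0, "gripper": 0},
  {"tx": 2.6, "ty": -5.6, "tz": 0, "turn": 0, "gripper": 0},
  {"tx": 2.6, "ty": -5.6, "tz": 0, "turn": 0, "gripper": 0},
  {"tx": 2.6, "ty": -5.6, "tz": 0, "turn": 0, "gripper": 0},
  {"tx": 2.6, "ty": -5.6, "tz": 0, "turn": 0, "gripper": 0},
], squeeze=20)

```text
time_s: 1.1
tcp_pos: [0.3521, -0.1941, 0.2311]
tool_rot: [1.0, -0.001, 0.0, -0.0]
contact_force: [1.8, 0.0, -0.7]
width: 0.002
```

>>> jog_arm([
  {"tx": 2.6, "ty": -5.6, "tz": 0, "turn": 0, "gripper": 0},
  {"tx": 2.6, "ty": -5.6, "tz": 0, "turn": 0, "gripper": 0},
  {"tx": 2.6, "ty": -5.6, "tz": 0, "turn": 0, "gripper": 0},
  {"tx": 2.6, "ty": -5.6, "tz": 0, "turn": 0, "gripper": 0},
  {"tx": 2.6, "ty": -5.6, "tz": 0, "turn": 0, "gripper": 0},
  {"tx": 2.6, "ty": -5.6, "tz": 0, "turn": 0, "gripper": 0},
  {"tx": 2.6, "ty": -5.6, "tz": 0, "turn": 0, "gripper": 0},
  {"tx": 2.2, "ty": -5.4, "tz": 0, "turn": 0, "gripper": 0},
])

```text
time_s: 2.1
tcp_pos: [0.5512, 0.1346, 0.2415]
tool_rot: [0.995, 0.09, -0.006, -0.052]
contact_force: [0.3, -0.8, 0.5]
width: -0.0
```

>>> jog_arm([
  {"tx": 0, "ty": 0, "tz": 4, "turn": 0, "gripper": 0},
  {"tx": 0, "ty": 0, "tz": 3.5, "turn": 0, "gripper": 0},
  {"tx": 0, "ty": 0, "tz": 0, "turn": 0, "gripper": 0},
  {"tx": 0, "ty": 0, "tz": 0, "turn": 0, "gripper": 0},
  {"tx": 0, "ty": 0, "tz": 0, "turn": 0, "gripper": 0},
  {"tx": 0, "ty": 0, "tz": 0, "turn": 0, "gripper": 0},
  {"tx": 0, "ty": 0, "tz": 0, "turn": 0, "gripper": 0},
  {"tx": 0, "ty": 0, "tz": 0, "turn": 0, "gripper": 0},
])

```text
time_s: 3.1
tcp_pos: [0.5499, 0.1377, 0.1679]
tool_rot: [0.994, 0.092, -0.006, -0.054]
contact_force: [-0.9, -0.3, -0.5]
width: 0.0
```

```bash
python3 - <<'E'
from h import *
import cv2
s=observe();print(s['tcp_pos'],s['contact_force'])
a=get_image("top");b=get_image("scene")
u,v=[int(x) for x in proj("scene",s['tcp_pos'])]
A=cv2.resize(a[110:290,110:310],(600,540),interpolation=2);B=cv2.resize(b[v-45:v+45,u-33:u+33],(400,540),interpolation=2)
cv2.imwrite("pics/l.png",cv2.resize(np.hstack([A,B]),(800,432))[:,:,::-1])
E
```

```text
[0.54988511 0.13772422 0.16787435] [-0.87151558 -0.30760438 -0.50641373]
```

View pics/l.png

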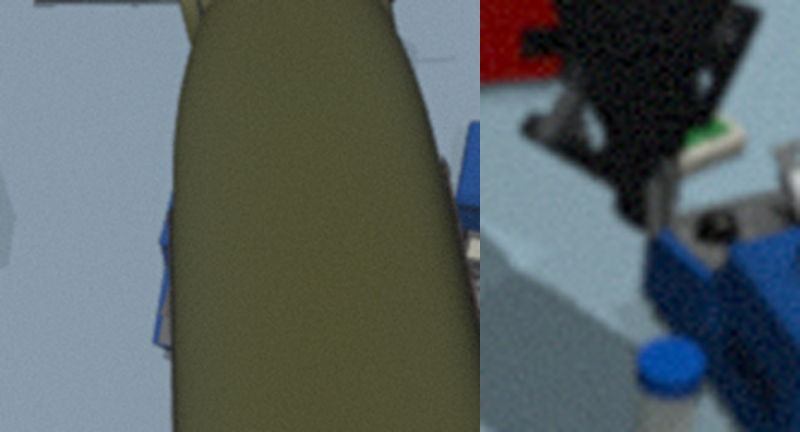

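```bash
python3 - <<'E'
from h import *
from scipy.spatial.transform import Rotation as R
s=observe();print(s['joints'].round(3),s['tool_rot'].round(4));print(R.from_quat(s['tool_rot']).as_matrix().round(3))
E
```

```text
[ 0.184  0.365 -0.16   1.048  0.108  3.141] [ 0.9943  0.0924 -0.0059 -0.0538]
[[ 0.983  0.183 -0.022]
 [ 0.184 -0.977  0.106]
 [-0.002 -0.108 -0.994]]
```

Joint 6 hit its upper limit (3.14), so the move came up short with a tilt of about 6°. I'll turn back the other way, which frees the wrist.

>>> jog_arm([
  {"tx": 0, "ty": 0, "tz": -1, "turn": -10, "gripper": 0},
  {"tx": 0, "ty": 0, "tz": -1, "turn": -10, "gripper": 0},
  {"tx": 0, "ty": 0, "tz": 0, "turn": -10, "gripper": 0},
  {"tx": 0, "ty": 0, "tz": 0, "turn": -10, "gripper": 0},
  {"tx": 0, "ty": 0, "tz": 0, "turn": -10, "gripper": 0},
  {"tx": 0, "ty": 0, "tz": 0, "turn": -10, "gripper": 0},
  {"tx": 0, "ty": 0, "tz": 0, "turn": -10, "gripper": 0},
  {"tx": 0, "ty": 0, "tz": 0, "turn": -10, "gripper": 0},
])

```text
time_s: 4.2
tcp_pos: [0.5502, 0.1356, 0.1874]
tool_rot: [0.7, 0.712, 0.03, -0.045]
contact_force: [-0.1, -0.3, 0.4]
width: 0.001
```

```bash
cat >> h.py <<'E'
from scipy.spatial.transform import Rotation as R
def goto(p):
    s=observe();M=R.from_quat(s['tool_rot']).as_matrix();d=np.array(p)-s['tcp_pos']
    print("t",round(s['time_s'],2),"tcp",s['tcp_pos'].round(4),"F",s['contact_force'].round(2),"j",s['joints'].round(2),"tool cm",(M.T@d*100).round(2),"n",round(np.linalg.norm(d)*100,1));return M
E
python3 -c "
from h import *
print(goto((.557,.252,.160)).round(3))"
```

```text
t 4.2 tcp [0.5502 0.1356 0.1874] F [-0.07 -0.26  0.36] j [ 0.18  0.35 -0.12  1.1   0.11  1.73] tool cm [11.27  0.94  3.94] n 12.0
[[-0.015  1.    -0.022]
 [ 0.994  0.018  0.106]
 [ 0.106 -0.02  -0.994]]
```

>>> jog_arm([
  {"tx": 3.8, "ty": 0.3, "tz": 0, "turn": 0, "gripper": 0},
  {"tx": 3.8, "ty": 0.3, "tz": 0, "turn": 0, "gripper": 0},
  {"tx": 3.7, "ty": 0.3, "tz": 2, "turn": 0, "gripper": 0},
  {"tx": 0, "ty": 0, "tz": 1.9, "turn": 0, "gripper": 0},
  {"tx": 0, "ty": 0, "tz": 0, "turn": 0, "gripper": 0},
  {"tx": 0, "ty": 0, "tz": 0, "turn": 0, "gripper": 0},
  {"tx": 0, "ty": 0, "tz": 0, "turn": 0, "gripper": 0},
  {"tx": 0, "ty": 0, "tz": 0, "turn": 0, "gripper": 0},
])

```text
time_s: 5.2
tcp_pos: [0.5578, 0.2519, 0.1613]
tool_rot: [0.703, 0.71, 0.031, -0.045]
contact_force: [-0.1, 0.1, -0.1]
width: 0.004
```

```bash
python3 - <<'E'
from h import *
import cv2
goto((.557,.252,.125))
s=observe();b=get_image("scene");w=get_image("wrist")
u,v=[int(x) for x in proj("scene",s['tcp_pos'])]
B=cv2.resize(b[v-50:v+40,u-50:u+50],(444,400),interpolation=2)
cv2.imwrite("pics/l2.png",cv2.resize(np.hstack([B,cv2.resize(w,(533,400))]),(800,328))[:,:,::-1])
E
```

```text
t 5.2 tcp [0.5578 0.2519 0.1613] F [-0.12  0.14 -0.13] j [ 0.37  0.43 -0.08  1.05  0.11  1.93] tool cm [-0.38 -0.01  3.61] n 3.6
```

View pics/l2.png

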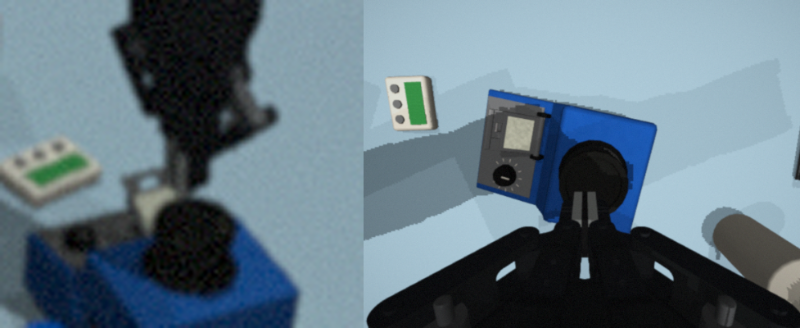

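The scene picture puts the fingertips over the left cup, and the wrist picture shows them at the cup with the tag clear on the far side. I'll press straight down to about z = 0.125.

>>> jog_arm([
  {"tx": -0.2, "ty": 0, "tz": 2, "turn": 0, "gripper": 0},
  {"tx": -0.1, "ty": 0, "tz": 1, "turn": 0, "gripper": 0},
  {"tx": -0.03, "ty": 0, "tz": 0.3, "turn": 0, "gripper": 0},
  {"tx": -0.03, "ty": 0, "tz": 0.3, "turn": 0, "gripper": 0},
  {"tx": 0, "ty": 0, "tz": 0, "turn": 0, "gripper": 0},
  {"tx": 0, "ty": 0, "tz": 0, "turn": 0, "gripper": 0},
  {"tx": 0, "ty": 0, "tz": 0, "turn": 0, "gripper": 0},
  {"tx": 0, "ty": 0, "tz": 0, "turn": 0, "gripper": 0},
])

```text
time_s: 6.3
tcp_pos: [0.5568, 0.2524, 0.1267]
tool_rot: [0.702, 0.71, 0.031, -0.045]
contact_force: [-3.5, -2.5, 11.2]
width: 0.0
```

```bash
python3 - <<'E'
from h import *
goto((.557,.252,.125))
for i in range(4): get_image("wrist"); print(observe()['contact_force'].round(2))
E
```

```text
t 6.3 tcp [0.5568 0.2524 0.1267] F [-3.55 -2.53 11.24] j [ 0.37  0.45 -0.14  0.97  0.11  1.93] tool cm [-0.05  0.03  0.17] n 0.2
[-2.98 -1.97 11.64]
[-3.03 -2.5  11.05]
[-3.63 -2.47 11.03]
[-3.87 -1.59 11.63]
```

Left: about 11.2 N at 6 mm, so sound. Now up and over to the middle head.

>>> jog_arm([
  {"tx": 0.4, "ty": 0, "tz": -4, "turn": 0, "gripper": 0},
  {"tx": -4.4, "ty": 0.55, "tz": -0.5, "turn": 0, "gripper": 0},
  {"tx": -4.4, "ty": 0.55, "tz": -0.5, "turn": 0, "gripper": 0},
  {"tx": -4.4, "ty": 0.55, "tz": -0.5, "turn": 0, "gripper": 0},
  {"tx": -4.4, "ty": 0.55, "tz": -0.5, "turn": 0, "gripper": 0},
  {"tx": -4.4, "ty": 0.55, "tz": -0.5, "turn": 0, "gripper": 0},
  {"tx": -4.4, "ty": 0.55, "tz": -0.5, "turn": 0, "gripper": 0},
  {"tx": 0, "ty": 0, "tz": 0, "turn": 0, "gripper": 0},
])

```text
time_s: 7.5
tcp_pos: [0.594, -0.0161, 0.1656]
tool_rot: [0.704, 0.708, 0.03, -0.045]
contact_force: [-0.0, 0.2, 0.8]
width: -0.0
```

```bash
python3 - <<'E'
from h import *
goto((.595,-.015,.160))
goto((.595,-.015,.1255))
E
```

```text
t 7.5 tcp [ 0.594  -0.0161  0.1656] F [-0.04  0.18  0.76] j [-0.08  0.43 -0.06  1.11  0.1   1.48] tool cm [0.05 0.11 0.57] n 0.6
t 7.5 tcp [ 0.594  -0.0161  0.1656] F [-0.04  0.18  0.76] j [-0.08  0.43 -0.06  1.11  0.1   1.48] tool cm [-0.32  0.18  4.  ] n 4.0
```

>>> jog_arm([
  {"tx": -0.15, "ty": 0.1, "tz": 2.3, "turn": 0, "gripper": 0},
  {"tx": -0.1, "ty": 0, "tz": 1, "turn": 0, "gripper": 0},
  {"tx": -0.03, "ty": 0, "tz": 0.4, "turn": 0, "gripper": 0},
  {"tx": -0.03, "ty": 0, "tz": 0.3, "turn": 0, "gripper": 0},
  {"tx": 0, "ty": 0, "tz": 0, "turn": 0, "gripper": 0},
  {"tx": 0, "ty": 0, "tz": 0, "turn": 0, "gripper": 0},
  {"tx": 0, "ty": 0, "tz": 0, "turn": 0, "gripper": 0},
  {"tx": 0, "ty": 0, "tz": 0, "turn": 0, "gripper": 0},
])

```text
time_s: 8.5
tcp_pos: [0.5931, -0.0113, 0.1275]
tool_rot: [0.702, 0.71, 0.03, -0.045]
contact_force: [-3.4, -0.1, 8.9]
width: 0.002
```

```bash
python3 - <<'E'
from h import *
goto((.595,-.015,.1255))
E
```

```text
t 8.5 tcp [ 0.5931 -0.0113  0.1275] F [-3.36 -0.1   8.92] j [-0.08  0.46 -0.12  1.02  0.1   1.48] tool cm [-0.39  0.19  0.15] n 0.5
```

Middle: 8.9 N at about 5 mm, so sound. I'll go slightly deeper to be safe, then lift.

>>> jog_arm([
  {"tx": -0.02, "ty": 0, "tz": 0.2, "turn": 0, "gripper": 0},
  {"tx": 0, "ty": 0, "tz": 0, "turn": 0, "gripper": 0},
  {"tx": 0, "ty": 0, "tz": 0, "turn": 0, "gripper": 0},
  {"tx": 0, "ty": 0, "tz": 0, "turn": 0, "gripper": 0},
  {"tx": 0, "ty": 0, "tz": 0, "turn": 0, "gripper": 0},
  {"tx": 0, "ty": 0, "tz": 0, "turn": 0, "gripper": 0},
  {"tx": 0, "ty": 0, "tz": 0, "turn": 0, "gripper": 0},
  {"tx": 0, "ty": 0, "tz": 0, "turn": 0, "gripper": 0},
])

```text
time_s: 9.5
tcp_pos: [0.5932, -0.0113, 0.1258]
tool_rot: [0.702, 0.71, 0.03, -0.045]
contact_force: [-4.4, -1.4, 10.8]
width: 0.005
```

>>> jog_arm([
  {"tx": 0.4, "ty": 0, "tz": -4, "turn": 0, "gripper": 0},
  {"tx": -4.2, "ty": -0.9, "tz": -0.5, "turn": 0, "gripper": 0},
  {"tx": -4.2, "ty": -0.9, "tz": -0.5, "turn": 0, "gripper": 0},
  {"tx": -4.2, "ty": -0.9, "tz": -0.5, "turn": 0, "gripper": 0},
  {"tx": -4.2, "ty": -0.9, "tz": -0.5, "turn": 0, "gripper": 0},
  {"tx": -4.2, "ty": -0.9, "tz": -0.4, "turn": 0, "gripper": 0},
  {"tx": -4.2, "ty": -0.8, "tz": -0.4, "turn": 0, "gripper": 0},
  {"tx": 0, "ty": 0, "tz": 0, "turn": 0, "gripper": 0},
])

```text
time_s: 10.5
tcp_pos: [0.5443, -0.2685, 0.166]
tool_rot: [0.703, 0.709, 0.03, -0.045]
contact_force: [0.5, 1.7, -0.2]
width: -0.001
```

```bash
python3 - <<'E'
from h import *
goto((.539,-.263,.160))
goto((.539,-.263,.125))
E
```

```text
t 10.5 tcp [ 0.5443 -0.2685  0.166 ] F [ 0.51  1.69 -0.23] j [-0.5   0.48  0.03  1.18  0.08  1.06] tool cm [ 0.49 -0.52  0.67] n 1.0
t 10.5 tcp [ 0.5443 -0.2685  0.166 ] F [ 0.51  1.69 -0.23] j [-0.5   0.48  0.03  1.18  0.08  1.06] tool cm [ 0.12 -0.45  4.15] n 4.2
```

>>> jog_arm([
  {"tx": 0.4, "ty": -0.5, "tz": 1, "turn": 0, "gripper": 0},
  {"tx": -0.15, "ty": 0, "tz": 1.5, "turn": 0, "gripper": 0},
  {"tx": -0.1, "ty": 0, "tz": 0.9, "turn": 0, "gripper": 0},
  {"tx": -0.03, "ty": 0, "tz": 0.4, "turn": 0, "gripper": 0},
  {"tx": -0.03, "ty": 0, "tz": 0.35, "turn": 0, "gripper": 0},
  {"tx": 0, "ty": 0, "tz": 0, "turn": 0, "gripper": 0},
  {"tx": 0, "ty": 0, "tz": 0, "turn": 0, "gripper": 0},
  {"tx": 0, "ty": 0, "tz": 0, "turn": 0, "gripper": 0},
])

```text
time_s: 11.5
tcp_pos: [0.5388, -0.2608, 0.1253]
tool_rot: [0.702, 0.71, 0.03, -0.045]
contact_force: [0.4, 2.5, 3.3]
width: -0.002
```

```bash
python3 - <<'E'
from h import *
goto((.539,-.263,.125))
E
```

```text
t 11.5 tcp [ 0.5388 -0.2608  0.1253] F [0.43 2.51 3.34] j [-0.5   0.49 -0.06  1.08  0.08  1.06] tool cm [-0.22  0.02  0.  ] n 0.2
```

Right: 3.3 N at about 7 mm, against about 11 N for the others, so the right mixer is the worn one. I'll press a bit deeper to confirm, then lift.

>>> jog_arm([
  {"tx": -0.02, "ty": 0, "tz": 0.15, "turn": 0, "gripper": 0},
  {"tx": 0, "ty": 0, "tz": 0, "turn": 0, "gripper": 0},
  {"tx": 0, "ty": 0, "tz": 0, "turn": 0, "gripper": 0},
  {"tx": 0, "ty": 0, "tz": 0, "turn": 0, "gripper": 0},
  {"tx": 0, "ty": 0, "tz": 0, "turn": 0, "gripper": 0},
  {"tx": 0, "ty": 0, "tz": 0, "turn": 0, "gripper": 0},
  {"tx": 0, "ty": 0, "tz": 0, "turn": 0, "gripper": 0},
  {"tx": 0, "ty": 0, "tz": 0, "turn": 0, "gripper": 0},
])

```text
time_s: 12.5
tcp_pos: [0.5388, -0.2609, 0.1238]
tool_rot: [0.702, 0.71, 0.03, -0.045]
contact_force: [-1.6, 3.8, 5.8]
width: 0.003
```

>>> jog_arm([
  {"tx": 0.4, "ty": 0, "tz": -4.5, "turn": 0, "gripper": 0},
  {"tx": 0.4, "ty": 0, "tz": -3, "turn": 0, "gripper": 0},
  {"tx": 0.8, "ty": -3.2, "tz": 0, "turn": 0, "gripper": 0},
  {"tx": 0.8, "ty": -3.2, "tz": 0, "turn": 0, "gripper": 0},
  {"tx": 0.8, "ty": -3.1, "tz": 0, "turn": 0, "gripper": 0},
  {"tx": 0, "ty": 0, "tz": 0, "turn": 10, "gripper": 0},
  {"tx": 0, "ty": 0, "tz": 0, "turn": 10, "gripper": 0},
  {"tx": 0, "ty": 0, "tz": 0, "turn": 10, "gripper": 0},
])

```text
time_s: 13.5
tcp_pos: [0.4447, -0.2394, 0.2028]
tool_rot: [0.864, 0.501, 0.017, -0.051]
contact_force: [-0.4, 0.5, -0.4]
width: -0.003
```

>>> jog_arm([
  {"tx": 0, "ty": 0, "tz": 0, "turn": 10, "gripper": 0},
  {"tx": 0, "ty": 0, "tz": 0, "turn": 10, "gripper": 0},
  {"tx": 0, "ty": 0, "tz": 0, "turn": 10, "gripper": 0},
  {"tx": 0, "ty": 0, "tz": 0, "turn": 10, "gripper": 0},
  {"tx": 0, "ty": 0, "tz": 0, "turn": 10, "gripper": 0},
  {"tx": 0, "ty": 0, "tz": 0, "turn": 10, "gripper": 0},
  {"tx": 0, "ty": 0, "tz": 0, "turn": 5, "gripper": 0},
  {"tx": 0, "ty": 0, "tz": 0, "turn": 0, "gripper": 0},
])

```text
time_s: 14.5
tcp_pos: [0.4448, -0.2391, 0.2028]
tool_rot: [0.998, -0.038, -0.013, -0.052]
contact_force: [0.3, 0.5, -0.7]
width: 0.003
```

```bash
python3 - <<'E'
from h import *
import cv2
print(goto((.444,-.2327,.13)).round(3))
s=observe();b=get_image("scene");w=get_image("wrist")
print("hinge in wrist px",proj("wrist",np.array([.484,-.237,.078])))
u,v=[int(x) for x in proj("scene",s['tcp_pos'])]
B=cv2.resize(b[v-30:v+80,u-60:u+60],(436,400),interpolation=2)
cv2.imwrite("pics/r.png",cv2.resize(np.hstack([B,cv2.resize(w,(533,400))]),(800,330))[:,:,::-1])
E
```

```text
t 14.5 tcp [ 0.4448 -0.2391  0.2028] F [ 0.26  0.48 -0.69] j [-0.54  0.29 -0.17  1.18  0.08  2.67] tool cm [0.09 0.11 7.3 ] n 7.3
[[ 0.997 -0.077 -0.022]
 [-0.074 -0.992  0.105]
 [-0.03  -0.103 -0.994]]
hinge in wrist px (np.float64(335.3536818686313), np.float64(171.21847218370397))
```

View pics/r.png

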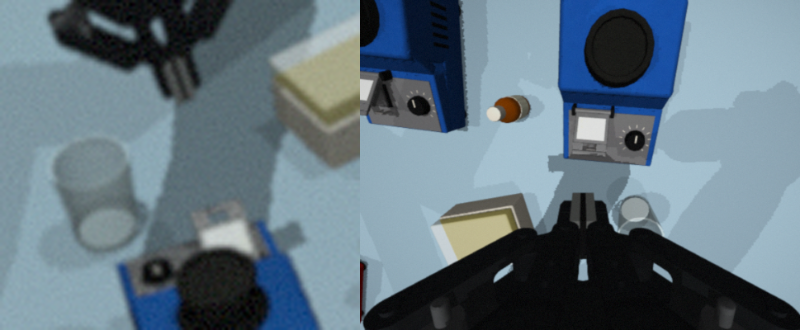

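The crop shows the right mixer's tag below the head, with its card at about (591,127) and its hinge pins at (573,112) and (612,110). The beaker at (635,215) is clear. I'll check these pixels against the calibration.

```bash
python3 - <<'E'
from h import *
k=(533/640)*(800/969)
ky=(400/480)*(330/400)
def cr(p): u,v=proj("wrist",np.array(p)); return 360+u*k, v*ky
print("head",cr((.539,-.263,.1345)),"hinge",cr((.484,-.237,.078)),"edge@30deg",cr((.484-.041,-.233,.102)),"tcp",cr(observe()['tcp_pos']))
for u,v,z in((619,47,.137),(592,111,.080),(583,194,.203)): print(ray("wrist",(u-360)/k,v/ky,z))
E
```

```text
head (np.float64(613.5901099705452), np.float64(55.867095845424295)) hinge (np.float64(590.5772864241234), np.float64(117.71269962629648)) edge@30deg (np.float64(587.7552751328919), np.float64(160.55740917853015)) tcp (np.float64(583.5072417604256), np.float64(206.06059626878647))
[ 0.54468994 -0.26728945  0.137     ]
[ 0.49130987 -0.23916975  0.08      ]
[ 0.45352456 -0.23919842  0.203     ]
```

>>> jog_arm([
  {"tx": 0.1, "ty": 0.05, "tz": 1.5, "turn": 0, "gripper": 0},
  {"tx": 0.1, "ty": 0.05, "tz": 1.5, "turn": 0, "gripper": 0},
  {"tx": 0.1, "ty": 0.05, "tz": 1.5, "turn": 0, "gripper": 0},
  {"tx": 0.1, "ty": 0.1, "tz": 1.5, "turn": 0, "gripper": 0},
  {"tx": 0.1, "ty": 0.05, "tz": 1.5, "turn": 0, "gripper": 0},
  {"tx": 0.1, "ty": 0.05, "tz": 0.9, "turn": 0, "gripper": 0},
  {"tx": 0, "ty": 0, "tz": 0, "turn": 0, "gripper": 0},
  {"tx": 0, "ty": 0, "tz": 0, "turn": 0, "gripper": 0},
])

```text
time_s: 15.6
tcp_pos: [0.4492, -0.2336, 0.1196]
tool_rot: [0.998, -0.038, -0.013, -0.052]
contact_force: [-1.3, -0.2, 1.1]
width: -0.001
```

```bash
python3 - <<'E'
from h import *
import cv2
goto((.449,-.234,.075))
s=observe();b=get_image("scene");w=get_image("wrist")
u,v=[int(x) for x in proj("scene",s['tcp_pos'])]
B=cv2.resize(b[v-40:v+50,u-40:u+50],(400,400),interpolation=2)
cv2.imwrite("pics/r2.png",np.hstack([B,cv2.resize(w[80:330,220:470],(400,400),interpolation=2)])[:,:,::-1])
E
```

```text
t 15.6 tcp [ 0.4492 -0.2336  0.1196] F [-1.32 -0.15  1.07] j [-0.53  0.35 -0.31  0.97  0.08  2.68] tool cm [0.12 0.5  4.43] n 4.5
```

View pics/r2.png

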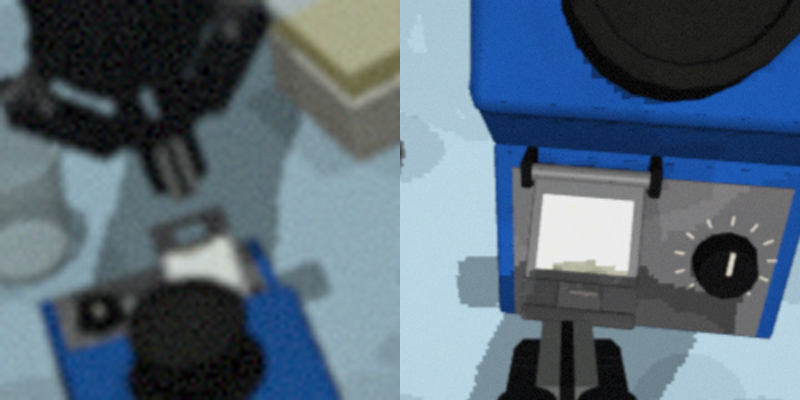

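The free edge of the tag is at crop (580,322) and the fingertips' front edge at (565,320), just over it. I'll work out the offset by rays.

```bash
python3 - <<'E'
from h import *
f=lambda u,v,z: ray("wrist",220+(u-400)/1.6,80+v/1.6,z).round(4)
print("tipfront",f(565,320,.1196),"edge",f(580,322,.104),"hinge",f(588,175,.080),f(530,175,.08),f(655,185,.08))
E
```

```text
tipfront [ 0.4589 -0.2336  0.1196] edge [ 0.4507 -0.2359  0.104 ] hinge [ 0.4911 -0.2394  0.08  ] [ 0.4922 -0.2205  0.08  ] [ 0.4866 -0.2606  0.08  ]
```

>>> jog_arm([
  {"tx": 0.4, "ty": 0.4, "tz": 0, "turn": 0, "gripper": 0},
  {"tx": 0.03, "ty": 0.1, "tz": 1, "turn": 0, "gripper": 0},
  {"tx": 0.03, "ty": 0.1, "tz": 1, "turn": 0, "gripper": 0},
  {"tx": 0.03, "ty": 0.1, "tz": 1, "turn": 0, "gripper": 0},
  {"tx": 0.03, "ty": 0.1, "tz": 0.8, "turn": 0, "gripper": 0},
  {"tx": 0.03, "ty": 0.08, "tz": 0.6, "turn": 0, "gripper": 0},
  {"tx": 0, "ty": 0, "tz": 0, "turn": 0, "gripper": 0},
  {"tx": 0, "ty": 0, "tz": 0, "turn": 0, "gripper": 0},
])

```text
time_s: 16.7
tcp_pos: [0.4529, -0.2381, 0.0745]
tool_rot: [0.998, -0.038, -0.013, -0.052]
contact_force: [1.3, 0.4, 0.2]
width: -0.0
```

>>> jog_arm([
  {"tx": 0, "ty": 0.02, "tz": 0.15, "turn": 0, "gripper": 0},
  {"tx": 0, "ty": 0, "tz": 0, "turn": 0, "gripper": 0},
  {"tx": 0, "ty": 0.02, "tz": 0.1, "turn": 0, "gripper": 0},
  {"tx": 0, "ty": 0, "tz": 0, "turn": 0, "gripper": 0},
  {"tx": 0, "ty": 0, "tz": 0, "turn": 0, "gripper": 0},
  {"tx": 0, "ty": 0, "tz": 0, "turn": 0, "gripper": 0},
  {"tx": 0, "ty": 0, "tz": 0, "turn": 0, "gripper": 0},
  {"tx": 0, "ty": 0, "tz": 0, "turn": 0, "gripper": 0},
])

```text
time_s: 17.7
tcp_pos: [0.4532, -0.2383, 0.073]
tool_rot: [0.998, -0.038, -0.012, -0.052]
contact_force: [-1.1, 0.7, 8.4]
width: -0.001
```

The force rose to 8.4 N with the tip stalled at z = 0.073, so the tag is on its stop. I'll lift clear and check.

>>> jog_arm([
  {"tx": 0, "ty": -0.2, "tz": -2, "turn": 0, "gripper": 0},
  {"tx": 0, "ty": -0.4, "tz": -4, "turn": 0, "gripper": 0},
  {"tx": 0, "ty": -0.4, "tz": -4, "turn": 0, "gripper": 0},
  {"tx": -1, "ty": -0.2, "tz": -2, "turn": 0, "gripper": 0},
  {"tx": -4, "ty": 0, "tz": 0, "turn": 0, "gripper": 0},
  {"tx": -4, "ty": 0, "tz": 0, "turn": 0, "gripper": 0},
  {"tx": 0, "ty": 0, "tz": 0, "turn": 0, "gripper": 0},
  {"tx": 0, "ty": 0, "tz": 0, "turn": 0, "gripper": 0},
])

```text
time_s: 18.7
tcp_pos: [0.367, -0.2324, 0.1952]
tool_rot: [0.998, -0.038, -0.012, -0.052]
contact_force: [0.5, -0.0, 0.7]
width: 0.003
```

```bash
python3 - <<'E'
from h import *
import cv2
goto((.4,-.3,.2))
a=get_image("top");b=get_image("scene");w=get_image("wrist")
cv2.imwrite("pics/e1.png",np.hstack([b[190:370,170:490],w[0:180,160:480]])[:,:,::-1].repeat(1,0))
cv2.imwrite("pics/e1.png",np.vstack([cv2.resize(np.hstack([b[190:370,170:490],w[40:220,160:480]]),(800,225)),cv2.resize(a[150:280,170:470],(800,346))])[:,:,::-1])
E
```

```text
t 18.7 tcp [ 0.367  -0.2324  0.1952] F [ 0.53 -0.    0.66] j [-0.62  0.18 -0.34  1.12  0.07  2.6 ] tool cm [ 3.79  6.39 -1.26] n 7.5
```

View pics/e1.png

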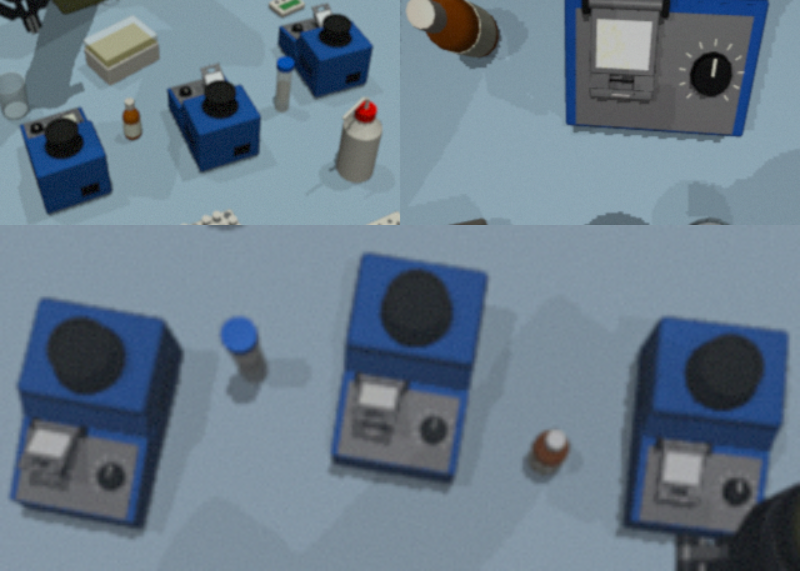

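The right tag now lies flat over its switch, with the card foreshortening gone at (681,468) and nothing sticking up in the scene view. The left and middle tags are still up. Mixers and small items are at the same pixels as before, and the robot touches nothing.

```bash
python3 -c "
from rig import *
print(finish_job())"
```

```text
the job is handed in; nothing more can be done
None
```

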